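# Shut the silversmith's punch case

### The arm

A 6-joint arm with a two-finger parallel gripper is mounted at the origin on the work surface. World frame = base frame: x ahead of the robot, y to its left, z up, the work surface at z = 0. Lengths are in m, angles in rad, forces in N, time in s.
With the tool pointing down it reaches from about 0.25 to 0.775 m from the base axis. Payload 4 kg.
Tool frame: the origin (TCP) lies midway between the tips of the shut fingers; the grasp point (between the pads) lies 19 mm behind it (robot.tcp_to_grasp is the distance from the TCP to the grasp point, in m); z points along the fingers, x is the direction in which the jaws open and shut, and the axes are right-handed (so a half turn about z gives the same grasp; the last joint's range is limited). The gripper opens to 94 mm and grips with 3 to 60 N. Pads are 16 mm wide; open, the fingers measure 119 mm over their backs; the gripper's body (75 mm by 177 mm) begins 78 mm behind the grasp point.
Start: joints at [-1.257, 0.087, 1.371, -0, 1.684, -0.103], TCP at [0.223, -0.503, 0.206] pointing down, gripper open.
Joint ranges: [-3.1, 3.1], [-0.76, 2.03], [0.27, 2.55], [-1.08, 4.22], [0.17, 2.65], [-2.57, 2.57]. Speed limits (rad/s): [2.79, 2.79, 3.14, 3.14, 3.14, 3.14].

### API

Orientations are given as [roll, pitch, yaw] about the fixed x, y, z axes, in that order (R = Rz(yaw) Ry(pitch) Rx(roll)).
In Python, from bench import get_obs, vision, robot gives the robot as it stands.
- The arm moves only by the tool servo_tool, never from a script. Its argument "targets" is text: rows parted by semicolons, each of 7 numbers parted by spaces: the opening, from 0 (shut) to 1 (fully open), then the shift along the tool's x, y, z as a fraction of full scale, then the turn, a rotation vector about the tool's x, y, z as a fraction of full scale. A call has 1 to 12 rows; each row is the pose to reach, as a shift and turn from the pose commanded when the call began, along the tool's axes at that moment, turning the shorter way round; what a row does not reach only later rows make up. Full scale, the value 1, is 0.25 m for a shift and pi rad for a turn. A row lasts 1/12 s, in which the tool goes at most 41.7 mm and 7.16 degrees, less where a joint would pass 70% of its speed; a pose out of reach is approached as far as the arm can. A call with a number of a shift or a turn outside -1 to 1 is refused whole. A call with a gripper value outside its range is refused whole. The fingers move at their own pace and stop on an object; the grip force is fixed at half the most. Time passes only in rows, so rows that repeat a pose let the fingers close. It gives the time, the measured TCP pose, the force and the opening at its end, in the units of the state.
- get_obs(): the state, without advancing time (a new reading comes with each control period).
- vision.snapshot(name): name is "side" or "top"; returns a dict with "image" (480x640x3 uint8, red, green, blue), "mtx" (3x3 intrinsics, pixels), "world_from_camera" (4x4, takes a point from camera to world coordinates). Camera axes: x right, y down, z forward; pixel columns grow to the right and rows downward; lengths in m; the calibration is good to about 2 mm. A picture is of the moment at which its call begins. There is no depth.
- robot.close_job(): hands the job in, once; it reports no verdict.
The state is a dict: "time": time; "joint_positions": joint angles; "qvel": joint speeds; "joint_torque": joint torques, N m; "tool_pos": TCP position; "ee_rot": TCP orientation; "wrist_force": force on the tool from outside, world axes, zero at the start; "wrist_torque": the same for the moment, N m; "width": finger opening in m.
Only numpy, scipy, OpenCV 4.12 (cv2) and the standard library are available. Lean on these libraries where they do the work, as an engineer would, in place of code of your own. Each camera call takes 0.05 s, during which the arm holds its last target.

### The job

Close up the punch case on the engraver's bench: first push the upright punch flap over until it lies flat down inside the case, with the cover still standing open, then push the hinged cover over until it is fully shut on top. It is all pushing: do not pick up, knock over or shift the tin of punches, the bottle or the hammer beside it, and do not drag or lift the case.

Things in the scene. Friction and masses are not known exactly. Their poses are not given: they have to be found in the camera images.
- case: Dark wooden open box, blue lining, brass corners, loose on the bench, about 2.6 kg: pushes of a few newtons do not shift it. Outside 150 (x) by 200 (y) by 60 mm high, walls and floor 8 mm. Origin: centre of its underside. z up; +x to the side where the cover is hinged, -x to the side where the flap is hinged.
- flap (a joint): Angle in rad of the pale wooden punch flap: 0 = flat inside the case (a stop), 1.57 = upright, 1.7 = stop; starts at 1.45 to 1.65. It folds over towards the cover's hinge (case +x). Flat, its upper face is 45.5 mm above the bench, 14.5 mm below the rim. Its hinge is stiff (0.09 N m, 1 to 2 N at the free edge): it stays where it is left, neither falling nor springing back.
- flap_hinge (a point): Middle of the flap's hinge line (which runs along case y), in the panel's mid plane: case x -62 mm, y 0, 42 mm above the bench. The flap is 90 mm from hinge to free edge, 172 mm wide, 7 mm thick. Axes turn with it: x to the free edge, y along the hinge, z out of its smooth side (up when flat).
- flap_edge (a point): Middle of the flap's free edge, in the panel's mid plane, 90 mm from flap_hinge; about 132 mm above the bench when upright. Steel punches are clipped to the face towards the cover (the underside when flat), reaching 12 mm from the mid plane; the other face is smooth.
- cover (a joint): Angle in rad of the brown wooden cover: 0 = shut, on the case's rim (a stop), 1.57 = upright, 1.95 = stop; starts open at 1.6 to 1.85, leaning a little back. Shut, its top is 70.5 mm above the bench. Its hinge is stiff (0.36 N m, 1 to 5 N at the free edge): it stays where it is left, so it must be pushed down all the way. It jams on a flap that stands up.
- cover_hinge (a point): Middle of the cover's hinge line (which runs along case y), on its inner face: case x +75 mm, y 0, 60.5 mm above the bench. The cover is a flat board 150 mm from hinge to free edge, 200 mm wide, 10 mm thick, blue inlay outside. Axes turn with it: -x to the free edge, z out of the outer face (up when shut).
- cover_edge (a point): Middle of the cover's free edge, half-way through its thickness, 150 mm from cover_hinge.
- tin: Bystander: red tin full of steel punches, 56 mm across, 105 mm high with the punches. Origin: centre of its underside.
- bottle: Bystander: white bottle with blue cap, 44 mm across, 95 mm high. Origin: centre of its underside.
- hammer: Bystander: small hammer lying on the bench, 210 mm long, on the flap side of the case. Origin: below the middle of its length, on the bench; x along it towards the head.

How it is judged:
By the outcome, as a careful person would: the job done as asked, in the order asked, and still so for the second after the job is handed in, with the robot touching nothing.
It also fails if it takes over 51 s, if anything falls off the work surface, if the arm or the gripper's body presses on something with over 40 N, if the wrist force passes 120 N, or if a joint passes its speed limit or range.

## Working session

There is one attempt and no reset: what is moved stays moved. The work goes in short steps, Python scripts to look and compute and a tool call to move; the robot and the scene stay as the last step left them, time stands still between calls to the robot, and variables do not carry over. Pictures are saved under pics/ and viewed, and the job is handed in when it is done.

Besides the shell and the picture viewer there is one more tool, called after "Emit:" in YAML: its name, and indented under it one key for each argument. servo_tool: Moves the arm, as the interface text tells. Its arguments: {"type":"object","properties":{"targets":{"type":"string"}},"required":["targets"]}

```bash
mkdir -p pics; ls
python3 - <<'E'
from bench import get_obs, vision, robot
import cv2,numpy as np
for n in("side","top"):
    s=vision.snapshot(n); cv2.imwrite(f"pics/{n}0.png",s["image"][:,:,::-1]); np.savez(f"{n}0.npz",**s)
    print(n,s["mtx"].round(1).tolist(),s["world_from_camera"].round(3).tolist())
print(get_obs())
E
```

```text
pics
side [[473.3, 0.0, 323.7], [0.0, 473.3, 245.3], [0.0, 0.0, 1.0]] [[0.999, -0.035, 0.019, 0.538], [-0.034, -0.485, 0.874, -0.578], [-0.021, -0.874, -0.486, 0.407], [0.0, 0.0, 0.0, 1.0]]
top [[477.9, 0.0, 327.5], [0.0, 477.9, 240.6], [0.0, 0.0, 1.0]] [[0.007, -0.994, 0.113, 0.486], [-1.0, -0.007, 0.0, -0.011], [0.0, -0.113, -0.994, 0.733], [0.0, 0.0, 0.0, 1.0]]
{'time': 0.1, 'joint_positions': array([-1.25711516e+00,  8.79002320e-02,  1.37208633e+00, -2.34422056e-05,
        1.68358276e+00, -1.03068128e-01]), 'qvel': array([ 0.00028465, -0.00364457, -0.00256597, -0.00059195,  0.00130413,
        0.00026614]), 'joint_torque': array([ 1.46019051e-03, -3.41250122e+01, -3.03304410e+01,  7.19630672e-02,
        3.03889182e-02, -9.63542266e-05]), 'tool_pos': array([ 0.22248857, -0.50246009,  0.20441927]), 'ee_rot': array([-3.14141246e+00,  1.96857726e-03, -1.15404947e+00]), 'wrist_force': array([-0.07191026,  0.02952236,  0.43529648]), 'wrist_torque': array([0.04066065, 0.06331911, 0.00045412]), 'width': 0.09382880887036936}
```

View pics/side0.png

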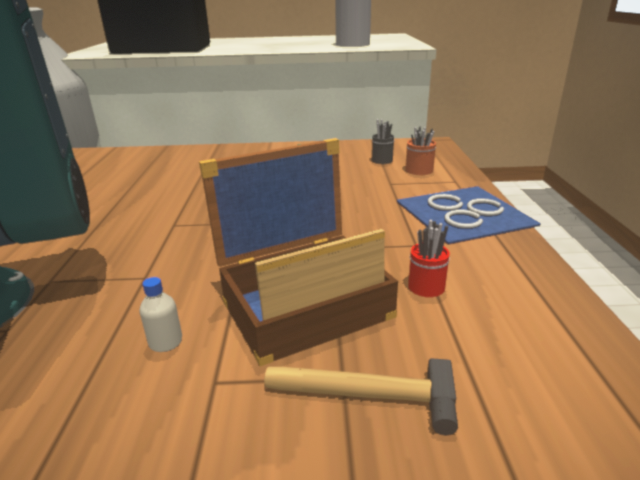

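View pics/top0.png

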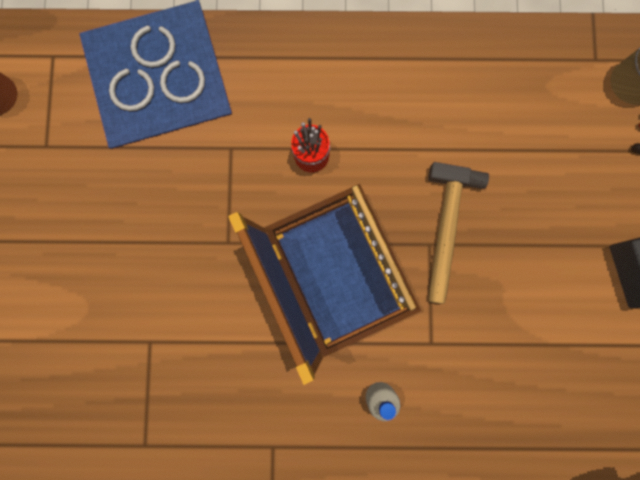

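Run:
```python
import cv2
a=cv2.imread("pics/top0.png")[165:405,215:435]; cv2.imwrite("pics/topz.png",cv2.resize(a,None,fx=2.5,fy=2.5,interpolation=cv2.INTER_CUBIC))
a=cv2.imread("pics/side0.png")[130:370,190:410]; cv2.imwrite("pics/sidez.png",cv2.resize(a,None,fx=2.5,fy=2.5,interpolation=cv2.INTER_CUBIC))
```

```text
(no output)
```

View pics/topz.png

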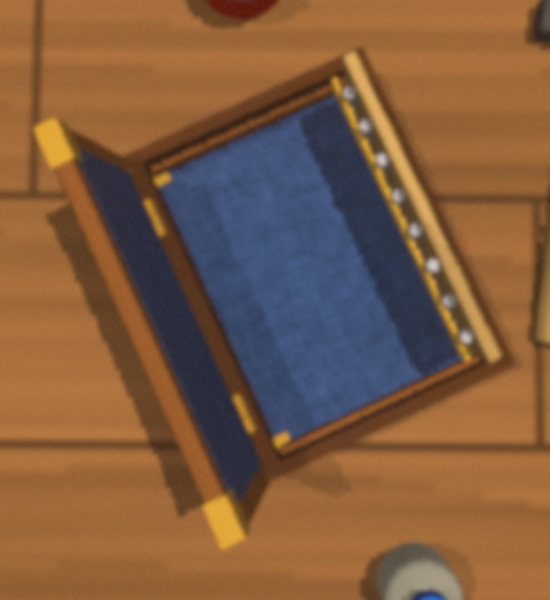

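View pics/sidez.png

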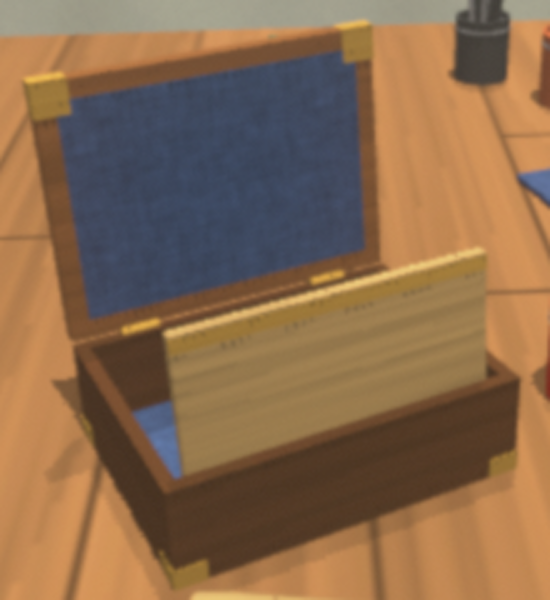

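```bash
cat > h.py <<'E'
import numpy as np
def plane(n,uv,z,f=None):
    s=np.load(f or f"{n}0.npz"); T=s["world_from_camera"]; d=T[:3,:3]@np.linalg.solve(s["mtx"],[uv[0],uv[1],1]); o=T[:3,3]
    return (o+d*(z-o[2])/d[2])
def ray(n,uv,f=None):
    s=np.load(f or f"{n}0.npz"); T=s["world_from_camera"]; d=T[:3,:3]@np.linalg.solve(s["mtx"],[uv[0],uv[1],1]); return T[:3,3],d/np.linalg.norm(d)
def tri(a,b):
    (o,d),(p,e)=a,b
    k=np.linalg.lstsq(np.c_[d,-e],p-o,rcond=None)[0]; A=o+d*k[0];B=p+e*k[1]; return (A+B)/2,np.linalg.norm(A-B)
E
python3 - <<'E'
from h import *
Z=lambda u,v:(u/2.5+190,v/2.5+130)
Y=lambda u,v:(u/2.5+215,v/2.5+165)
print("side flap-near,flap-far,hinge-near")
for p in[(168,488),(518,380),(78,345)]: print(plane("side",Z(*p),.06).round(4))
print("top hinge-far, hinge-near, flap-near")
for p in[(128,160),(275,470),(513,362)]: print(plane("top",Y(*p),.06).round(4))
print("cover corners near, far (outer/inner avg)")
print(tri(ray("side",Z(25,82)),ray("top",Y(222,548))),tri(ray("side",Z(368,25)),ray("top",Y(60,117))))
print("flap edge corners near, far")
print(tri(ray("side",Z(164,335)),ray("top",Y(493,360))),tri(ray("side",Z(486,250)),ray("top",Y(355,50))))
print("bottle, tin, hammer")
print(tri(ray("side",(153,283)),ray("top",(388,410)))[0],plane("side",(163,345),0))
print(tri(ray("side",(429,262)),ray("top",(311,146)))[0],plane("side",(428,290),0))
for p in[(437,302),(450,185),(430,172),(488,180)]: print(plane("top",p,.02).round(3))
E
```

```text
side flap-near,flap-far,hinge-near
[ 0.468  -0.1392  0.06  ]
[ 0.6449 -0.0598  0.06  ]
[ 0.4061 -0.0087  0.06  ]
top hinge-far, hinge-near, flap-near
[0.5792 0.0763 0.06  ]
[ 0.4071 -0.0084  0.06  ]
[ 0.467  -0.1407  0.06  ]
cover corners near, far (outer/inner avg)
(array([0.3925965 , 0.01364651, 0.20655118]), np.float64(0.0022038157845405506)) (array([0.57658956, 0.08748579, 0.20916674]), np.float64(0.002132627416865578))
flap edge corners near, far
(array([ 0.47019187, -0.11719689,  0.12981111]), np.float64(0.0005411561519938605)) (array([ 0.62687493, -0.04822962,  0.13173985]), np.float64(0.0002493712087118361))
bottle, tin, hammer
[ 0.33961715 -0.09058319  0.09209948] [ 3.36944887e-01 -9.67910988e-02 -5.55111512e-17]
[0.70589507 0.01460676 0.04353513] [0.70572033 0.00528512 0.        ]
[ 0.477 -0.173  0.02 ]
[ 0.654 -0.197  0.02 ]
[ 0.674 -0.167  0.02 ]
[ 0.662 -0.255  0.02 ]
```

Emit:
servo_tool:
  targets: "0 -0.39 -0.93 0 0 0 -0.502;0 -0.39 -0.93 0 0 0 -0.502;0 -0.39 -0.93 0 0 0 -0.502;0 -0.39 -0.93 0 0 0 -0.502;0 -0.39 -0.93 0 0 0 -0.502;0 -0.39 -0.93 0 0 0 -0.502;0 -0.39 -0.93 0 0 0 -0.502;0 -0.39 -0.93 0 0 0 -0.502;0 -0.39 -0.93 0 0 0 -0.502;0 -0.39 -0.93 0 0 0 -0.502;0 -0.39 -0.93 0 0 0 -0.502;0 -0.39 -0.93 0 0 0 -0.502"

```text
time: 1.1
tool_pos: [0.3957, -0.3193, 0.2048]
ee_rot: [-3.14, 0.001, 0.353]
wrist_force: [-1.1, 0.5, -0.5]
width: 0.0175
```

```bash
cat >> h.py <<'E'
from scipy.spatial.transform import Rotation as Ro
YAW=np.radians(24.3); C=np.array([.5255,-.034]); cx=np.array([-np.sin(YAW),np.cos(YAW)]); cy=-np.array([np.cos(YAW),np.sin(YAW)])
def W(x,y,z): return np.r_[C+x*cx+y*cy,z]
def now():
    from bench import get_obs
    o=get_obs(); R=Ro.from_euler("xyz",o["ee_rot"]).as_matrix(); p=o["tool_pos"]; q=p[:2]-C
    return o,R,p,np.r_[q@cx,q@cy,p[2]]
def frac(x,y,z,pitch=None):
    o,R,p,c=now(); Rt=Ro.from_euler("xyz",[np.pi,0,YAW]).as_matrix()
    print("case pos",c.round(4),"F",o["wrist_force"].round(1),"shift",(R.T@(W(x,y,z)-p)/.25).round(3),"turn",(Ro.from_matrix(R.T@Rt).as_rotvec()/np.pi).round(4))
E
python3 -c "
from h import *
frac(-.115,0,.2)
frac(-.115,0,.112)"
```

```text
case pos [-0.2066  0.2357  0.2048] F [-1.1  0.5 -0.5] shift [ 0.914 -0.433  0.019] turn [-0.0004  0.0002 -0.0228]
case pos [-0.2066  0.2357  0.2048] F [-1.1  0.5 -0.5] shift [ 0.914 -0.432  0.371] turn [-0.0004  0.0002 -0.0228]
```

Emit:
servo_tool:
  targets: "0 0.914 -0.432 0.02 0 0 -0.023;0 0.914 -0.432 0.02 0 0 -0.023;0 0.914 -0.432 0.02 0 0 -0.023;0 0.914 -0.432 0.02 0 0 -0.023;0 0.914 -0.432 0.02 0 0 -0.023;0 0.914 -0.432 0.02 0 0 -0.023;0 0.914 -0.432 0.02 0 0 -0.023;0 0.914 -0.432 0.37 0 0 -0.023;0 0.914 -0.432 0.37 0 0 -0.023;0 0.914 -0.432 0.37 0 0 -0.023;0 0.914 -0.432 0.37 0 0 -0.023"

```text
time: 2.02
tool_pos: [0.5709, -0.1399, 0.1087]
ee_rot: [-3.135, 0.007, 0.418]
wrist_force: [1.2, -0.5, -0.0]
width: 0.0004
```

Run:
```python
from bench import get_obs, vision, robot
import cv2,numpy as np
from h import *
o=[]
for n in("side","top"):
    s=vision.snapshot(n); o.append(s["image"][80:440,150:550,::-1])
cv2.imwrite("pics/b1.png",np.hstack(o))
frac(-.073,0,.112)
```

```text
case pos [-0.1182 -0.0008  0.115 ] F [ 0.9 -0.   0.4] shift [-0.004 -0.181  0.012] turn [ 0.0006 -0.0006 -0.0021]
```

View pics/b1.png

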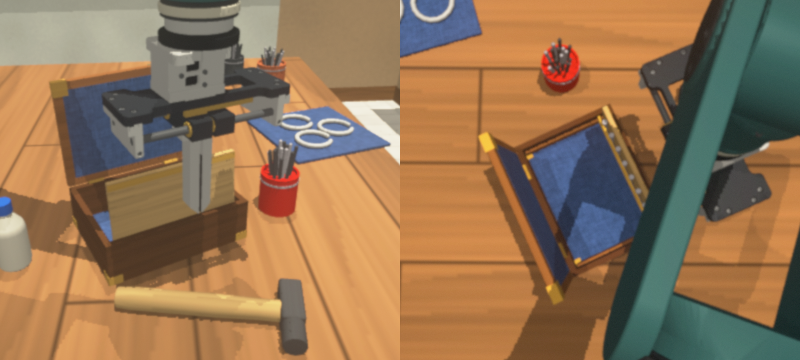

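Emit:
servo_tool:
  targets: "0 0 -0.1 0 0 0 0;0 0 -0.18 0.012 0 0 0;0 0 -0.216 0.014 0 0 0;0 0 -0.252 0.018 0 0 0;0 0 -0.284 0.03 0 0 0;0 0 -0.32 0.042 0 0 0;0 0 -0.35 0.064 0 0 0;0 0 -0.38 0.084 0 0 0;0 0 -0.404 0.112 0 0 0;0 0 -0.428 0.14 0 0 0;0 0 -0.428 0.14 0 0 0"

```text
time: 3.03
tool_pos: [0.5285, -0.0414, 0.0752]
ee_rot: [-3.138, 0.004, 0.419]
wrist_force: [-0.7, 0.5, -0.1]
width: 0.0006
```

Run:
```python
from bench import get_obs, vision, robot
import cv2,numpy as np
from h import *
o=[]
for n in("side","top"):
    s=vision.snapshot(n); o.append(s["image"][80:440,150:550,::-1])
cv2.imwrite("pics/b2.png",np.hstack(o))
frac(0,0,.045)
```

```text
case pos [-0.0093 -0.0002  0.0765] F [-0.   0.3  0.3] shift [-0.    -0.037  0.126] turn [-0.0006  0.0009 -0.0017]
```

View pics/b2.png

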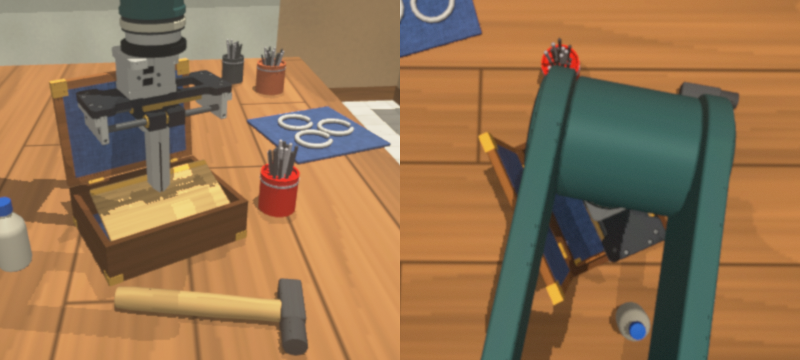

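Emit:
servo_tool:
  targets: "0 0 -0.015 0.03 0 0 0;0 0 -0.027 0.06 0 0 0;0 0 -0.034 0.09 0 0 0;0 0 -0.037 0.11 0 0 0;0 0 -0.037 0.122 0 0 0;0 0 -0.037 0.122 0 0 0;0 0 -0.037 0.122 0 0 0"

```text
time: 3.72
tool_pos: [0.5265, -0.0343, 0.047]
ee_rot: [-3.141, 0.001, 0.418]
wrist_force: [0.2, -0.0, 0.3]
width: 0.0005
```

Run:
```python
from h import *
frac(0,0,.045)
```

```text
case pos [-0.0007 -0.0008  0.047 ] F [ 0.2 -0.   0.3] shift [-0.003 -0.003  0.008] turn [-0.0002  0.0003 -0.0019]
```

Emit:
servo_tool:
  targets: "0 0 0 0.004 0 0 0;0 0 0 0.008 0 0 0;0 0 0 0.012 0 0 0;0 0 0 0.012 0 0 0"

```text
time: 4.05
tool_pos: [0.5271, -0.0345, 0.0457]
ee_rot: [3.141, -0.0, 0.418]
wrist_force: [-2.6, 0.7, 5.5]
width: 0.0006
```

Emit:
servo_tool:
  targets: "0 0 0 0.004 0 0 0;0 0 0 0.006 0 0 0;0 0 0 0.006 0 0 0"

```text
time: 4.3
tool_pos: [0.5271, -0.0345, 0.0456]
ee_rot: [3.141, -0.001, 0.418]
wrist_force: [-4.2, -0.2, 12.1]
width: 0.0006
```

Emit:
servo_tool:
  targets: "0 0 0 -0.1 0 0 0;0 0 0 -0.86 0 0 0;0 0 0 -0.86 0 0 0;0 0 0 -0.86 0 0 0;0 0 0 -0.86 0 0 0;0 0 0 -0.86 0 0 0;0 0 0 -0.86 0 0 0;0 0 0 -0.86 0 0 0"

```text
time: 4.97
tool_pos: [0.5277, -0.0345, 0.2601]
ee_rot: [3.139, -0.004, 0.418]
wrist_force: [0.6, 0.3, 0.5]
width: 0.0004
```

Run:
```python
from bench import get_obs, vision, robot
import cv2,numpy as np
from h import *
o=[]
for n in("side","top"):
    s=vision.snapshot(n); o.append(s["image"][80:440,150:550,::-1])
cv2.imwrite("pics/b3.png",np.hstack(o))
frac(.135,0,.26)
```

```text
case pos [-0.0005 -0.0006  0.2562] F [0.4 0.5 0.3] shift [-0.006 -0.542 -0.014] turn [-0.0005  0.0007 -0.0019]
```

View pics/b3.png

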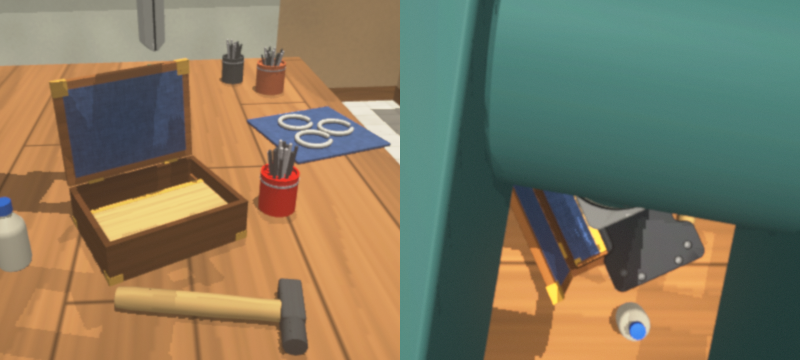

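Emit:
servo_tool:
  targets: "0 0 -0.56 -0.015 0 0 0;0 0 -0.56 -0.015 0 0 0;0 0 -0.56 -0.015 0 0 0;0 0 -0.56 -0.015 0 0 0;0 0 -0.56 -0.015 0 0 0;0 0 -0.56 -0.015 0 0 0;0 0 -0.56 0.32 0 0 0;0 0 -0.56 0.32 0 0 0;0 0 -0.56 0.32 0 0 0;0 0 -0.56 0.32 0 0 0"

```text
time: 5.9
tool_pos: [0.4672, 0.0922, 0.1733]
ee_rot: [-3.138, 0.011, 0.416]
wrist_force: [0.3, 0.5, 0.2]
width: 0.0003
```

Run:
```python
from bench import get_obs, vision, robot
import cv2,numpy as np
from h import *
o=[]
for n in("side","top"):
    s=vision.snapshot(n); o.append(s["image"][80:440,150:550,::-1])
cv2.imwrite("pics/b4.png",np.hstack(o))
frac(.1,0,.175)
```

```text
case pos [ 0.1377 -0.0035  0.1805] F [-0.3  1.3  0.9] shift [-0.013  0.151  0.022] turn [ 0.0005 -0.0011 -0.0023]
```

View pics/b4.png

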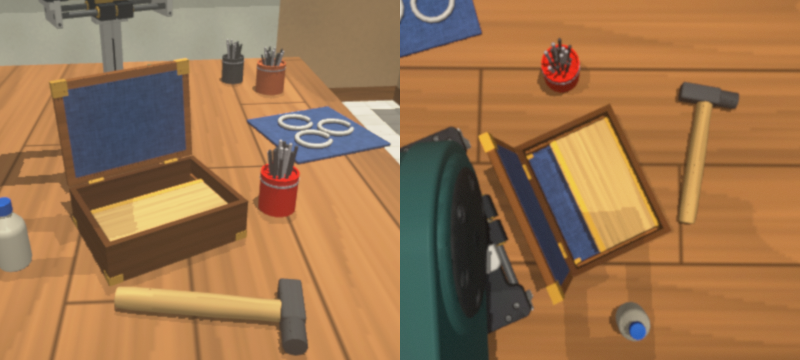

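Emit:
servo_tool:
  targets: "0 -0.012 0.06 0 0 0 0;0 -0.012 0.1 0 0 0 0;0 -0.012 0.13 0.003 0 0 0;0 -0.012 0.16 0.005 0 0 0;0 -0.012 0.19 0.006 0 0 0;0 -0.012 0.22 0.008 0 0 0;0 -0.012 0.25 0.01 0 0 0;0 -0.012 0.28 0.011 0 0 0;0 -0.012 0.31 0.013 0 0 0;0 -0.012 0.34 0.022 0 0 0;0 -0.012 0.38 0.034 0 0 0;0 -0.012 0.42 0.048 0 0 0"

```text
time: 7.0
tool_pos: [0.5099, -0.0044, 0.1652]
ee_rot: [-3.141, 0.001, 0.418]
wrist_force: [0.2, 2.7, 0.8]
width: 0.0003
```

Run:
```python
from bench import get_obs, vision, robot
import cv2,numpy as np
from h import *
o=[]
for n in("side","top"):
    s=vision.snapshot(n); o.append(s["image"][80:440,150:550,::-1])
cv2.imwrite("pics/b5.png",np.hstack(o))
frac(.009,0,.149)
```

```text
case pos [0.0321 0.0028 0.1645] F [ 0.2 -0.4 -0.3] shift [0.012 0.092 0.062] turn [ 0.0003  0.0011 -0.0026]
```

View pics/b5.png

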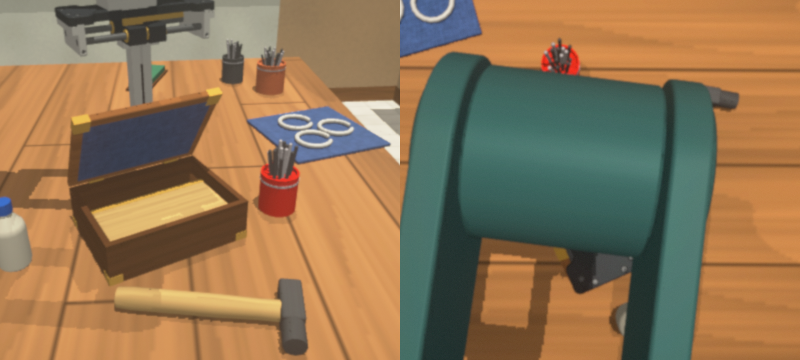

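Emit:
servo_tool:
  targets: "0 0 0.048 0.032 0 0 0;0 0 0.096 0.064 0 0 0;0 0 0.12 0.084 0 0 0;0 0 0.14 0.108 0 0 0;0 0 0.16 0.128 0 0 0;0 0 0.18 0.152 0 0 0;0 0 0.196 0.18 0 0 0;0 0 0.208 0.206 0 0 0;0 0 0.22 0.232 0 0 0;0 0 0.234 0.26 0 0 0;0 0 0.242 0.292 0 0 0;0 0 0.248 0.32 0 0 0"

```text
time: 8.1
tool_pos: [0.5353, -0.0607, 0.0852]
ee_rot: [3.141, 0.0, 0.418]
wrist_force: [1.5, 0.5, 1.4]
width: 0.0007
```

```bash
python3 -c "
from h import *
frac(-.032,0,.071)"
```

```text
case pos [-0.0284  0.0021  0.0852] F [1.5 0.5 1.4] shift [0.008 0.014 0.057] turn [ 0.0003  0.     -0.0019]
```

Emit:
servo_tool:
  targets: "0 0 0.005 0.02 0 0 0;0 0 0.01 0.04 0 0 0;0 0 0.012 0.05 0 0 0;0 0 0.012 0.058 0 0 0;0 0 0.012 0.062 0 0 0;0 0 0.012 0.066 0 0 0;0 0 0.012 0.066 0 0 0"

```text
time: 8.68
tool_pos: [0.5359, -0.0629, 0.0707]
ee_rot: [-3.142, 0.001, 0.418]
wrist_force: [-3.7, 0.8, 4.9]
width: 0.0001
```

Emit:
servo_tool:
  targets: "0 0 0 0.003 0 0 0;0 0 0 0.006 0 0 0;0 0 0 0.006 0 0 0"

```text
time: 8.93
tool_pos: [0.5359, -0.0629, 0.0707]
ee_rot: [3.141, 0.0, 0.419]
wrist_force: [-6.1, 1.1, 11.1]
width: 0.0001
```

Stop reached at z = 70.7 mm with force rising. Now I'll retreat straight up and sideways, then look.

Emit:
servo_tool:
  targets: "0 0 0 -0.05 0 0 0;0 0 0 -0.7 0 0 0;0 0 0 -0.7 0 0 0;0 0 0 -0.7 0 0 0;0 0 0 -0.7 0 0 0;0 0 0 -0.7 0 0 0;0 0 0.6 -0.7 0 0 0;0 0 0.95 -0.7 0 0 0;0 0 0.95 -0.7 0 0 0;0 0 0.95 -0.7 0 0 0;0 0 0.95 -0.7 0 0 0;0 0 0.95 -0.7 0 0 0"

```text
time: 9.93
tool_pos: [0.6334, -0.2835, 0.242]
ee_rot: [3.141, 0.001, 0.416]
wrist_force: [-0.4, 0.4, -0.4]
width: 0.0004
```

Run:
```python
from bench import get_obs, vision, robot
import cv2,numpy as np
from h import *
o=[]
for n in("side","top"):
    s=vision.snapshot(n); np.savez(f"{n}1.npz",**s); o.append(s["image"][80:440,150:550,::-1])
cv2.imwrite("pics/b6.png",np.hstack(o))
frac(.1,0,.175)
```

```text
case pos [-0.2728  0.0051  0.2395] F [-0.2  0.6 -0.2] shift [ 0.005 -1.491  0.26 ] turn [-0.0004  0.0009 -0.0035]
```

View pics/b6.png

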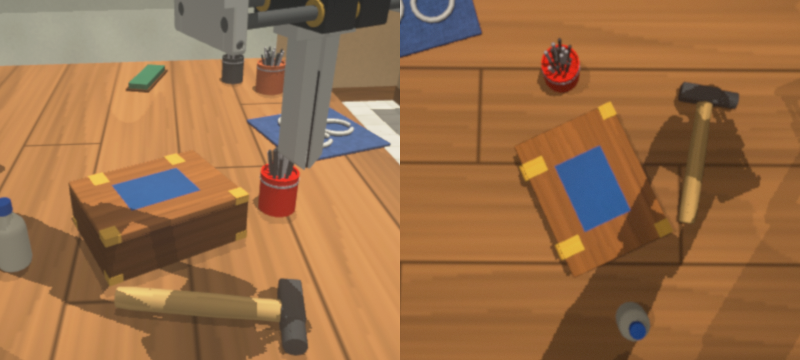

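Run:
```python
import numpy as np,cv2
a=np.load("side0.npz")["image"];b=np.load("side1.npz")["image"]
t0=np.load("top0.npz")["image"];t1=np.load("top1.npz")["image"]
def cen(im,f,box):
    r=im[box[1]:box[3],box[0]:box[2]].astype(int); m=f(r); y,x=np.nonzero(m); return x.mean().round(1),y.mean().round(1),m.sum()
red=lambda r:(r[...,0]>120)&(r[...,1]<60); blue=lambda r:(r[...,2]>130)&(r[...,0]<80); dark=lambda r:r.max(2)<95
for i in(t0,t1): print(cen(i,red,(280,110,345,180)),cen(i,blue,(360,380,420,430)))
for i in(a,b): print(cen(i,red,(400,230,460,300)),cen(i,blue,(130,270,175,300)),cen(i,dark,(428,358,462,435)))
```

```text
(np.float64(30.8), np.float64(38.2), np.int64(584)) (np.float64(27.1), np.float64(30.7), np.int64(196))
(np.float64(30.8), np.float64(38.2), np.int64(582)) (np.float64(nan), np.float64(nan), np.int64(0))
(np.float64(27.2), np.float64(44.2), np.int64(1290)) (np.float64(21.3), np.float64(12.6), np.int64(120)) (np.float64(12.5), np.float64(56.0), np.int64(688))
(np.float64(27.2), np.float64(44.2), np.int64(1283)) (np.float64(21.3), np.float64(11.4), np.int64(83)) (np.float64(13.1), np.float64(39.0), np.int64(1446))<stdin>:5: RuntimeWarning: Mean of empty slice.
  ret = ret.dtype.type(ret / rcount)
```

Run:
```python
from bench import vision
import cv2
i=vision.snapshot("side")["image"][200:380,200:420,::-1]
cv2.imwrite("pics/b7.png",cv2.resize(i,None,fx=3.3,fy=3.3,interpolation=cv2.INTER_CUBIC))
```

```text
(no output)
```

View pics/b7.png

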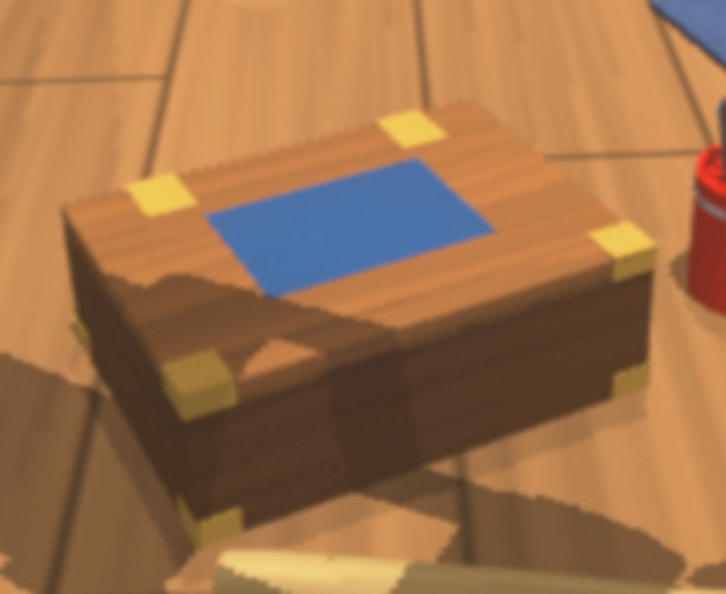

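The cover lies flush on the rim with no gap, and the base corners are where they were. The bottle cap and hammer masks differ only because the arm's shadow now falls on them; their outlines are in the same place. Handing in.

```bash
python3 -c "
from bench import robot
print(robot.close_job())"
```

```text
the job is handed in; nothing more can be done
None
```

The case is closed: I pushed the flap flat first, with the cover still open, then pushed the cover shut. I used the closed fingertips for both and handed in at about 10 s.

- **Flap:** it met its stop with the fingertip at 45.6 mm (45.5 mm expected) and 12 N on the wrist. The picture taken afterwards shows it flat inside the case.
- **Cover:** it met its stop at 70.7 mm (70.5 mm expected) and 11 N. The last picture shows it flush on the rim with no gap.
- **Case:** it looked unmoved in the last picture.
- **Tin:** its colour centroids were the same before and after in both views.
- **Bottle and hammer:** the colour check did not settle these. The bottle cap was not found in the top view, its mask in the side view changed, and the hammer's changed too. The arm's shadow lay over both, so I went by their outlines in the pictures, which had not moved.

The robot ended clear of everything.

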